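Open a spring-fed loading magazine for the next row of pressed blocks

TASK

Get the blue loading magazine ready for its next row of blocks: first, with the spring-loaded follower still forward, turn the guide-width dial until its white pointer points at the green tab, then pull the follower back by its black handle until its pointer lies over the red rider on the scale, and hold it there so that the row can be dropped in. Finish while still gripping the handle and holding it on the rider: the follower springs forward when let go, and it must never be let snap back. Leave the blocks, tools and vessels lying around where they are.

Things in the scene. Friction and masses are not known exactly. Their poses are not given: they have to be found in the camera images.
- magazine: Loading magazine, fixed to the bench: blue plate, 12 mm thick, x -115 to +100 mm, y -140 to +140 mm of the origin, which lies at bench level; z up. Carries steel guides, dial and follower. +y: feed direction, to the dark nose stop; -y: the way the follower is pulled back. Dial at x -72, y +50; handle at x +45, y +90 mm when forward.
- width_dial (a joint): Angle of the guide-width dial (rad), -0.7 to 1.7 about the vertical, growing counter-clockwise seen from above; at 0 the white pointer points along the magazine's -y axis. Needs about 0.06 N m, stays where it is left, and moves the movable guide 5 mm per rad. Starts between -0.35 and 0.3; the tab is 0.45 to 1.5 rad counter-clockwise of that.
- dial_grip (a point): Where to grip the dial: on its vertical axis, 70 mm above the bench. Black bar grip 12 mm thick, 42 mm long, 45 to 80 mm above the bench, on a flat skirt of 56 mm diameter. The point's x axis lies along the bar, to the white pointer; grip across the bar (along y).
- dial_pointer (a point): Tip of the dial's white pointer line, 31 mm from the dial's axis, 45 mm above the bench; turns with the dial.
- dial_mark (a point): Index point at the inner edge of the fixed green tab (8 mm wide, 9 mm long) on the dial's grey round housing (80 mm diameter): 31 mm from the dial's axis, 45 mm above the bench. The pointer's tip coincides with it when the dial is set; x axis radially outward.
- follower (a joint): How far the follower is pulled back (m): 0 when forward against its stop (its start), 0.16 at the far end. A spring pushes it forward with about 8 N at 0 and 12 N at 0.13; let go, it runs forward.
- pull_handle (a point): Black bar handle on the follower; point at the middle of the bar, 79 mm above the bench. Round bar, 17 mm thick, 58 mm long along this point's x axis (across the pull), on two posts 32 mm apart; 28 mm free below it. Grip it from above, fingers closing along the point's y axis; pull along -y, 60 to 130 mm.
- follower_pointer (a point): Tip of the thin black pointer (2 mm wide) that sticks out sideways from the follower over the white scale, 22 mm above the bench; moves with the follower.
- length_mark (a point): Middle of the red rider (8 mm wide along the scale, with a small steel clamp screw) fixed on the white scale; the point is 22 mm above the bench. Axes as the magazine's: the follower is on the mark when the pointer's tip has the same place along this point's y axis. 60 to 130 mm back from the pointer's start.
- block_1_mid (a point): Loose black pressed block, 20 x 20 x 24 mm, on the magazine's plate; point at its centre. Leave alone.
- block_2_mid (a point): Second such block on the magazine's plate; point at its centre. Leave alone.
- block_3_mid (a point): Third such block, on the bench left of the magazine; point at its centre. Leave alone.
- brush_mid (a point): Loose deburring brush with black handle, 185 mm long, 25 mm wide, lying beyond the magazine; point near its middle, 10 mm up. Leave alone.
- caliper: Loose caliper, 230 x 70 mm, 13 mm high, lying flat on the bench to the left; origin on the bench under the middle of its beam. Leave alone.
- bottle: Loose white bottle with red cap, 60 mm diameter, 150 mm high, to the left of the magazine; origin at the centre of its foot. Leave alone.
- cup: Loose blue cup, 70 mm diameter, 70 mm high, to the right of the magazine; origin at the centre of its foot. Leave alone.

How it is judged:
By the outcome, as a careful person would: the job done as asked, in the order asked, and still so for the second after the job is handed in, while the arm keeps its last pose, push and grip.
It also fails if it takes over 45 s, if anything falls off the work surface, if the arm or the gripper's body presses on something with over 40 N, if the wrist force passes 120 N, or if a joint passes its speed limit or range.

ROBOT

A 6-joint arm with a two-finger parallel gripper is mounted at the origin on the work surface. World frame = base frame: x ahead of the robot, y to its left, z up, the work surface at z = 0. Lengths are in m, angles in rad, forces in N, time in s.
With the tool pointing down it reaches from about 0.375 to 0.975 m from the base axis. Payload 3.8 kg.
Tool frame: the origin (TCP) lies on the centre line of the jaws, within the pads' length; the fingertips stand 22 mm ahead of it and the grasp point (between the pads) lies 3 mm ahead of it; x points along the fingers, y is the direction in which the jaws open and shut, and the axes are right-handed (so a half turn about x gives the same grasp; the last joint's range is limited). The gripper opens to 85 mm and grips with 20 to 120 N. Pads are 22 mm wide; open, the fingers measure 114 mm over their backs; the gripper's body (76 mm by 85 mm) begins 54 mm behind the grasp point. The pads swing forward as they close: fully open they stand 13 mm farther back than shut.
Start: joints at [-1.253, 0.264, 1.604, -0, 1.274, -0.037], TCP at [0.234, -0.633, 0.253] pointing down, gripper open.
Joint ranges: [-2.63, 2.63], [-0.94, 2.18], [0.31, 2.57], [-1.31, 4.45], [0, 2.66], [-2.55, 2.55]. Speed limits (rad/s): [2.57, 2.57, 3.14, 3.14, 3.14, 3.14].

INTERFACE

Orientations are given as a rotation vector (axis times angle).
In Python, from workcell import monitor, eyes, finish_job gives the robot as it stands. The module is installed in compiled form; this text tells all that it offers.
- The arm moves only by the tool play_rows, never from a script. Its argument "deltas" is a list of rows, each an object of numbers: "wx", "wy", "wz": the turn, a rotation vector about the world's x, y, z in degrees; "x", "y", "z": the shift along the world's x, y, z in mm; "fingers": the closure, from -1 (fully open) to 1 (shut), so that 0 is half open. A call has 1 to 20 rows; each row is the pose to reach, as a shift and turn from the pose commanded when the call began; what a row does not reach only later rows make up. A row lasts 1/8 s, in which the tool goes at most 62.5 mm and 10.7 degrees, less where a joint would pass 70% of its speed; a pose out of reach is approached as far as the arm can. A call with a gripper value outside its range is refused whole. The fingers move at their own pace and stop on an object; "grip_force" is the grip in N (left out, the last holds). Time passes only in rows, so rows that repeat a pose let the fingers close. It gives the time, the measured TCP pose, the force and the opening at its end, in the units of the state.
- monitor.read_state(): the state, without advancing time (a new reading comes with each control period).
- eyes.read_camera(name): name is "scene" or "top"; returns a dict with "frame" (384x512x3 uint8, red, green, blue), "depth" (384x512 float32, m along the optical axis (not along the pixel's ray), 0 where there is no reading), "K" (3x3 intrinsics, pixels), "k1" (the pictures are not rectified: a ray, as slopes to the right and down, at radius r is drawn at 1 + k1 r^2 times it, then the intrinsics apply), "view" (4x4, takes a point from world to camera coordinates). Camera axes: x right, y down, z forward; pixel columns grow to the right and rows downward; lengths in m; the calibration is good to about 2 mm. A picture is of the moment at which its call begins.
- finish_job(): hands the job in, once; it reports no verdict.
The state is a dict: "time": time; "q": joint angles; "joint_vel": joint speeds; "joint_torque": joint torques, N m; "tool_pos": TCP position; "tcp_rot": TCP orientation; "wrist_force": force on the tool from outside, world axes, zero at the start; "torque": the same for the moment, N m; "width": opening from 0.0 (shut) to 1.0 (fully open).
Only numpy, scipy, OpenCV 4.12 (cv2) and the standard library are available. Lean on these libraries where they do the work, as an engineer would, in place of code of your own. Each camera call takes 0.05 s, during which the arm holds its last target.

## Working session

There is one attempt and no reset: what is moved stays moved. The work goes in short steps, Python scripts to look and compute and a tool call to move; the robot and the scene stay as the last step left them, time stands still between calls to the robot, and variables do not carry over. Pictures are saved under pics/ and viewed, and the job is handed in when it is done.

Besides the shell and the picture viewer there is one more tool, called after ">>>" as a command line: name --argument value ..., lists and objects as JSON in quotes. play_rows: Moves the arm, as the interface text tells. Its arguments: {"type":"object","properties":{"deltas":{"type":"array"},"grip_force":{"type":"number"}},"required":["deltas"]}

```bash
mkdir -p pics
cat > h.py <<'E'
import numpy as np, cv2, pickle
from workcell import monitor, eyes
def cap(n,tag):
    d=eyes.read_camera(n); pickle.dump(d,open(f'pics/{tag}.pkl','wb'))
    cv2.imwrite(f'pics/{tag}.png',d['frame'][:,:,::-1]); return d
def ld(tag): return pickle.load(open(f'pics/{tag}.pkl','rb'))
def ray(d,u,v):
    K=d['K']; D=np.array([d['k1'],0,0,0,0.])
    p=cv2.undistortPoints(np.array([[[u,v]]],float),K,D,None,None,None) if False else cv2.undistortPoints(np.array([[[u,v]]],float),K,D)
    return np.array([p[0,0,0],p[0,0,1],1.])
def atz(d,u,v,z):
    T=np.linalg.inv(d['view']); r=T[:3,:3]@ray(d,u,v); o=T[:3,3]
    return o+r*(z-o[2])/r[2]
def dep(d,u,v):
    T=np.linalg.inv(d['view']); w=d['depth'][int(v)-1:int(v)+2,int(u)-1:int(u)+2]; z=np.median(w[w>0]) if (w>0).any() else 0
    return T[:3,:3]@(ray(d,u,v)*z)+T[:3,3]
def proj(d,P):
    V=d['view']; rv,_=cv2.Rodrigues(V[:3,:3]); q,_=cv2.projectPoints(np.array(P,float).reshape(-1,1,3),rv,V[:3,3],d['K'],np.array([d['k1'],0,0,0,0.]))
    return q.reshape(-1,2)
def crop(d,u0,v0,u1,v1,s,name):
    c=d['frame'][v0:v1,u0:u1,::-1]; cv2.imwrite(f'pics/{name}.png',cv2.resize(c,None,fx=s,fy=s,interpolation=cv2.INTER_CUBIC))
E
python3 - <<'E'
from h import *
for n in('scene','top'):
    d=cap(n,n+'0'); print(n,d['K'].tolist(),d['k1'],np.linalg.inv(d['view']).round(3).tolist())
print(monitor.read_state())
E
```

```text
scene [[425.9000146643199, 0.0, 251.93308620348478], [0.0, 425.9000146643199, 187.18946137393624], [0.0, 0.0, 1.0]] -0.0776966666005652 [[0.736, 0.582, -0.344, 1.005], [0.676, -0.643, 0.359, -0.363], [-0.012, -0.498, -0.867, 1.089], [0.0, 0.0, 0.0, 1.0]]
top [[408.0908852029629, 0.0, 256.3217766266956], [0.0, 408.0908852029629, 188.61824195276046], [0.0, 0.0, 1.0]] -0.0941679069048749 [[-0.056, -0.971, 0.234, 0.348], [-0.998, 0.055, -0.012, 0.085], [-0.001, -0.234, -0.972, 1.204], [0.0, 0.0, 0.0, 1.0]]
{'time': 0.1, 'q': array([-1.25290200e+00,  2.64690097e-01,  1.60520480e+00,  2.51793381e-05,
        1.27370310e+00, -3.68656169e-02]), 'joint_vel': array([-0.00037459, -0.00165729, -0.00371973,  0.0004395 ,  0.00157684,
       -0.00038729]), 'joint_torque': array([-3.19051742e-04, -5.16706216e+01, -3.68590021e+01,  1.14474045e-05,
        6.31090079e-03, -3.04169157e-05]), 'tool_pos': array([ 0.23431159, -0.63238816,  0.25209582]), 'tcp_rot': array([ 2.02885137,  0.36578989, -2.02938121]), 'wrist_force': array([-0.44264658,  0.34297839,  0.64459392]), 'torque': array([ 0.01047167, -0.0224436 ,  0.04288441]), 'width': 0.9965753498972005}
```

View pics/scene0.png

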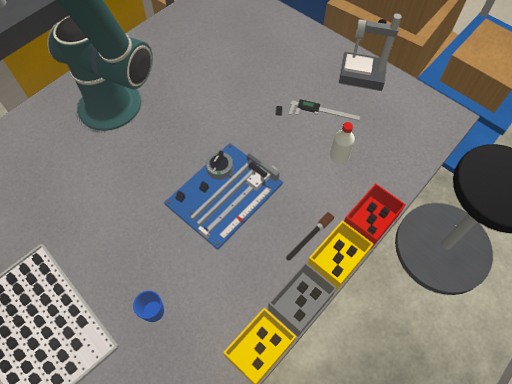

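View pics/top0.png

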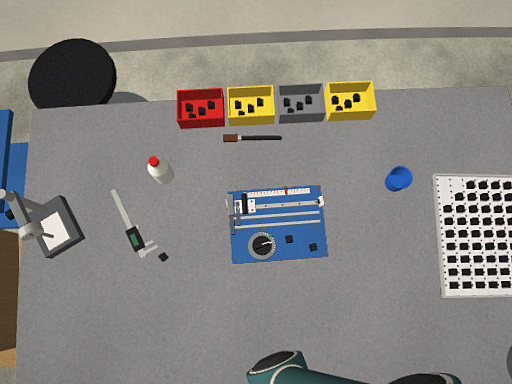

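Run:
```python
from h import *
d=ld('top0'); crop(d,222,178,334,270,7,'topc')
d=ld('scene0'); crop(d,160,138,290,250,6,'scenec')
```

```text
(no output)
```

View pics/topc.png

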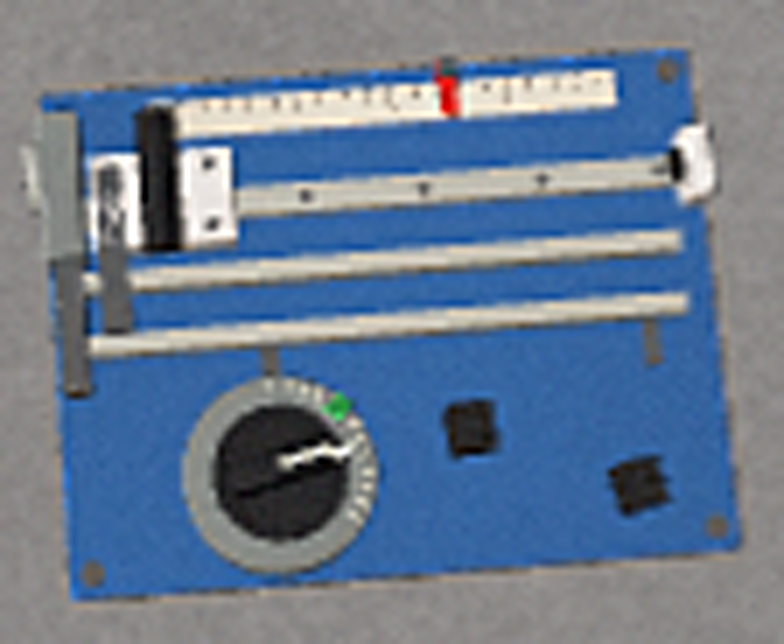

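View pics/scenec.png

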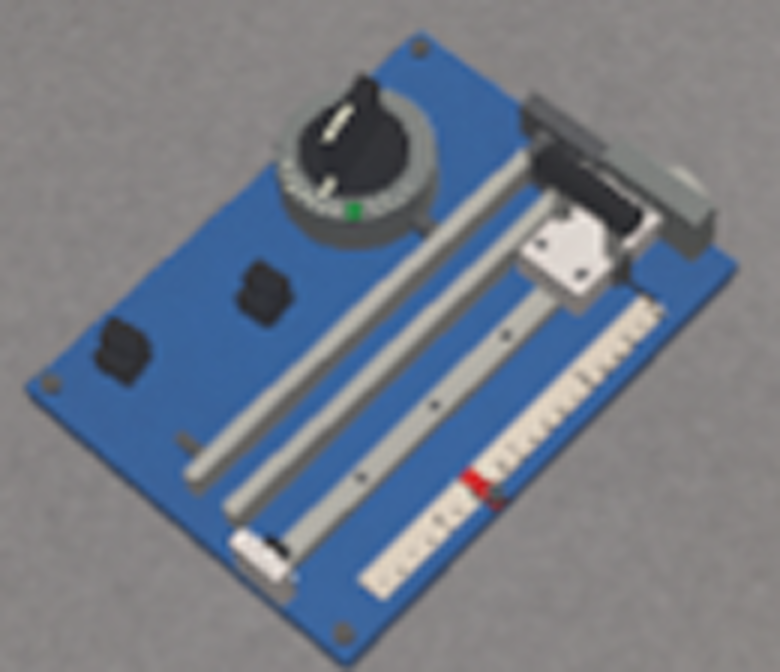

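```bash
cat > fit.py <<'E'
from h import *
from scipy.optimize import least_squares
C=[(.1,.14),(.1,-.14),(-.115,-.14),(-.115,.14)]
ct=np.array([(40,95),(690,48),(742,550),(72,600)])/7+[222,178]-.5+.5/7
cs=np.array([(738,268),(345,667),(28,388),(422,32)])/6+[160,138]-.5+.5/6
T,S=ld('top0'),ld('scene0')
def M(p,X):
    c,s=np.cos(p[2]),np.sin(p[2]); X=np.atleast_2d(np.array(X,float)); return np.c_[p[0]+c*X[:,0]-s*X[:,1],p[1]+s*X[:,0]+c*X[:,1],X[:,2]]
X=[(a,b,.012) for a,b in C]
def fit(which):
    return least_squares(lambda p: np.concatenate([(proj(d,M(p,X))-o).ravel() for d,o in which]),[.45,.05,0])
if __name__=='__main__':
    for w in ([(T,ct)],[(S,cs)],[(T,ct),(S,cs)]):
        r=fit(w); print(r.x.round(4),np.abs(r.fun).max().round(2),r.fun.round(1))
    p=r.x
    inv=lambda P:( (lambda d:(np.cos(p[2])*d[0]+np.sin(p[2])*d[1],-np.sin(p[2])*d[0]+np.cos(p[2])*d[1],P[2]))(P[:2]-p[:2]))
    def show(n,d,u,v,z): print(n,np.round(inv(atz(d,u,v,z)),4), 'depth',np.round(inv(dep(d,u,v)),4))
    t=lambda u,v:(u/7+222-.43,v/7+178-.43); s=lambda u,v:(u/6+160-.42,v/6+138-.42)
    show('dial ptr T',T,*t(349,452),.045); show('tab T',T,*t(338,406),.045);show('rider T',T,*t(448,94),.022)
    show('dial ptr S',S,*s(325,190),.045); show('tab S',S,*s(353,211),.045);show('rider S',S,*s(480,487),.022)
    show('handle T',T,*t(157,178),.0875); show('handle S',S,*s(592,192),.0875)
    show('barT',T,*t(285,463),.08)
    for n,P in [('handle',(.045,.09,.079)),('dial',(-.072,.05,.07))]: print(n,M(p,[P]).round(4), proj(T,M(p,[P])),proj(S,M(p,[P])))
E
python3 fit.py
```

```text
[0.5346 0.016  0.0164] 0.31 [ 0.1 -0.1 -0.1  0.1  0.3 -0.  -0.3  0.1]
[0.5358 0.0167 0.0142] 0.87 [ 0.8 -0.3 -0.   0.3 -0.9  0.1  0.1 -0.3]
[0.5352 0.0164 0.0154] 1.1 [-0.  -0.3 -0.2 -0.1  0.1 -0.2 -0.4 -0.2  0.6 -0.4 -0.2  0.2 -1.1  0.2
 -0.2 -0.4]
dial ptr T [-0.0663  0.0214  0.045 ] depth [-0.0661  0.0213  0.0433]
tab T [-0.0473  0.0244  0.045 ] depth [-0.0468  0.0242  0.0414]
rider T [ 0.0846 -0.0337  0.022 ] depth [ 0.0859 -0.0342  0.0163]
dial ptr S [-0.067   0.0239  0.045 ] depth [-0.0675  0.0242  0.0441]
tab S [-0.0485  0.0242  0.045 ] depth [-0.0502  0.0256  0.0416]
rider S [ 0.0885 -0.0361  0.022 ] depth [ 0.0863 -0.034   0.0158]
handle T [0.0437 0.0909 0.0875] depth [0.044  0.0909 0.086 ]
handle S [0.0484 0.088  0.0875] depth [0.0476 0.0889 0.0854]
barT [-0.0724  0.0483  0.08  ] depth [-0.0724  0.0483  0.0801]
handle [[0.5788 0.107  0.079 ]] [[244.38427343 203.11623301]] [[257.80606861 170.05615734]]
dial [[0.4624 0.0652 0.07  ]] [[261.61985137 243.99508564]] [[218.06941941 157.86838906]]
```

Run:
```python
from fit import *
from scipy.spatial.transform import Rotation as R
p=fit([(T,ct),(S,cs)]).x
A=R.from_rotvec(monitor.read_state()['tcp_rot']).as_matrix(); print(A.round(3), 'jaw deg',np.degrees(np.arctan2(A[1,1],A[0,1])))
cp,sp=np.cos(p[2]),np.sin(p[2])
def inv(P): d=P[:2]-p[:2]; return np.array([cp*d[0]+sp*d[1],-sp*d[0]+cp*d[1],P[2]])
for n,d,(u0,v0,u1,v1) in (('T',T,(222,178,334,270)),('S',S,(160,138,290,250))):
    G=[];Rr=[];W=[];N=[]
    for v in range(v0,v1):
        for u in range(u0,u1):
            r,g,b=map(int,d['frame'][v,u]); z=d['depth'][v,u]
            if g>r+40 and g>b+30: G.append(inv(atz(d,u,v,.045)))
            if r>g+90 and r>b+90: Rr.append(inv(atz(d,u,v,.018)))
            if z>0:
                q=inv(dep(d,u,v))
                if q[1]>.10 and -.1<q[0]<.095 and q[2]>.02: N.append(q)
                if np.hypot(q[0]+.072,q[1]-.05)<.034 and min(r,g,b)>110 and .03<q[2]<.06 and np.hypot(q[0]+.072,q[1]-.05)>.01: W.append(inv(atz(d,u,v,.045)))
    for l,Q in (('green',G),('red',Rr),('white',W)):
        Q=np.array(Q); 
        if len(Q): m=Q.mean(0); print(n,l,len(Q),m.round(4),'ang',np.arctan2(m[0]+.072,.05-m[1]).round(3))
    N=np.array(N); print('nose',N.max(0).round(3)); 
    for y in (.10,.11,.12,.13,.14): 
        k=N[abs(N[:,1]-y)<.005]; print(y,[ (x,k[abs(k[:,0]-x)<.01][:,2].max().round(3)) for x in(0,.02,.045,.07) if (abs(k[:,0]-x)<.01).any()])
print('ptr S tip',inv(atz(S,655/6+159.6,300/6+137.6,.022)))
crop(S,196,145,240,190,16,'sd'); crop(T,245,228,283,265,16,'td')
```

```text
[[-0.001  0.347 -0.938]
 [ 0.002 -0.938 -0.347]
 [-1.    -0.002 -0.   ]] jaw deg -69.6741703852873
T green 10 [-0.0476  0.0248  0.045 ] ang 0.769
T red 13 [ 0.0853 -0.0342  0.018 ] ang 1.079
T white 137 [-0.0732  0.0509  0.045 ] ang -2.213
nose [0.082 0.148 0.051]
0.1 [(0, np.float64(0.031)), (0.02, np.float64(0.044)), (0.045, np.float64(0.045)), (0.07, np.float64(0.039))]
0.11 [(0, np.float64(0.042)), (0.02, np.float64(0.042)), (0.045, np.float64(0.043)), (0.07, np.float64(0.041))]
0.12 [(0, np.float64(0.042)), (0.02, np.float64(0.047)), (0.045, np.float64(0.048)), (0.07, np.float64(0.047))]
0.13 [(0, np.float64(0.038)), (0.02, np.float64(0.048)), (0.045, np.float64(0.05)), (0.07, np.float64(0.05))]
0.14 [(0, np.float64(0.037)), (0.02, np.float64(0.046)), (0.045, np.float64(0.048)), (0.07, np.float64(0.048))]
S green 6 [-0.0478  0.0238  0.045 ] ang 0.746
S red 11 [ 0.0834 -0.0346  0.018 ] ang 1.072
S white 86 [-0.0615  0.0444  0.045 ] ang 1.079
nose [0.082 0.147 0.05 ]
0.1 [(0, np.float64(0.033)), (0.07, np.float64(0.042))]
0.11 [(0, np.float64(0.042)), (0.07, np.float64(0.043))]
0.12 [(0, np.float64(0.041)), (0.02, np.float64(0.046)), (0.045, np.float64(0.047)), (0.07, np.float64(0.045))]
0.13 [(0, np.float64(0.04)), (0.02, np.float64(0.05)), (0.045, np.float64(0.048)), (0.07, np.float64(0.048))]
0.14 [(0, np.float64(0.036)), (0.02, np.float64(0.047)), (0.045, np.float64(0.047)), (0.07, np.float64(0.047))]
ptr S tip [0.08454227 0.09288057 0.022     ]
```

View pics/td.png

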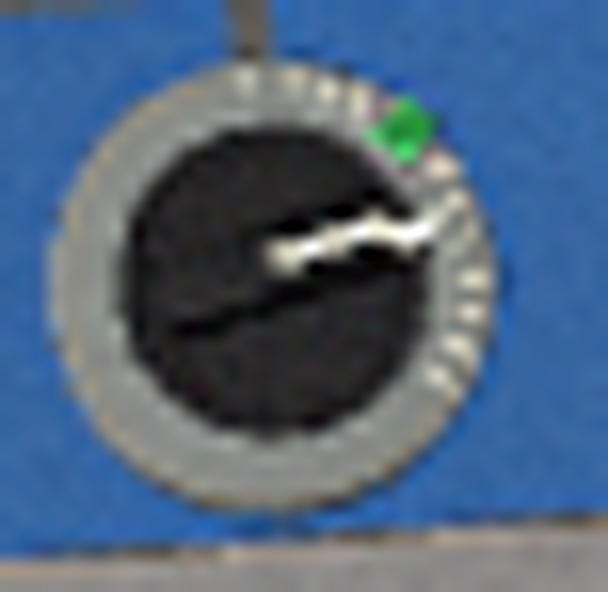

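View pics/sd.png

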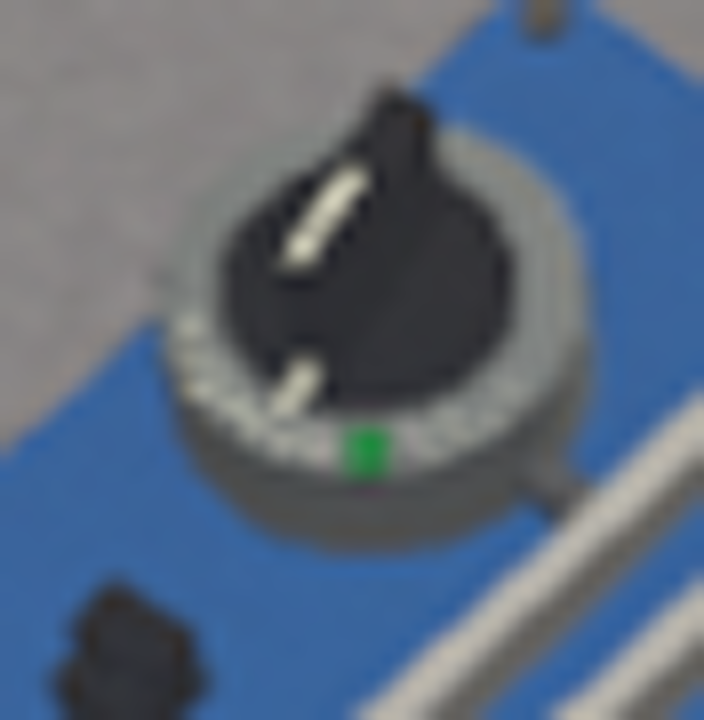

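Run:
```python
from fit import *
p=fit([(T,ct),(S,cs)]).x
cp,sp=np.cos(p[2]),np.sin(p[2])
def inv(P): d=P[:2]-p[:2]; return np.array([cp*d[0]+sp*d[1],-sp*d[0]+cp*d[1],P[2]])
s=lambda x,y,z:inv(atz(S,196+x/16-.47,145+y/16-.47,z)); t=lambda x,y,z:inv(atz(T,245+x/16-.47,228+y/16-.47,z))
def ang(m): return m[:2].round(4),np.hypot(m[0]+.072,m[1]-.05).round(4),np.arctan2(m[0]+.072,.05-m[1]).round(3)
print('S tip',ang(s(283,410,.045)),'in',ang(s(316,366,.045)),'tab',ang(s(366,452,.045)), 'top line',ang(s(295,255,.08)),ang(s(360,175,.08)))
print('T tip',ang(t(445,222,.045)),'mid',ang(t(405,235,.045)),'tab',ang(t(405,128,.045)),'topline',ang(t(275,257,.08)),ang(t(380,225,.08)))
print('T housing c',t(272,285,.042),'S', s(375,310,.042))
```

```text
S tip (array([-0.066 ,  0.0206]), np.float64(0.03), np.float64(0.201)) in (array([-0.0681,  0.0314]), np.float64(0.019), np.float64(0.206)) tab (array([-0.0485,  0.0241]), np.float64(0.035), np.float64(0.738)) top line (array([-0.0694,  0.0316]), np.float64(0.0185), np.float64(0.143)) (array([-0.0726,  0.0516]), np.float64(0.0017), np.float64(-2.801))
T tip (array([-0.0644,  0.0186]), np.float64(0.0323), np.float64(0.239)) mid (array([-0.0661,  0.0259]), np.float64(0.0248), np.float64(0.238)) tab (array([-0.0472,  0.0244]), np.float64(0.0357), np.float64(0.77)) topline (array([-0.0719,  0.0498]), np.float64(0.0002), np.float64(0.463)) (array([-0.0677,  0.0314]), np.float64(0.0191), np.float64(0.226))
T housing c [-0.07297984  0.04999752  0.042     ] S [-0.06996504  0.04843341  0.042     ]
```

>>> play_rows --deltas '[{"x": 19,"y": 58,"z": 0,"wz": 7,"fingers": 0},{"x": 38,"y": 116,"z": 0,"wz": 14,"fingers": 0},{"x": 57,"y": 174,"z": 0,"wz": 21,"fingers": 0},{"x": 76,"y": 232,"z": 0,"wz": 28,"fingers": 0},{"x": 95,"y": 290,"z": 0,"wz": 35,"fingers": 0},{"x": 114,"y": 348,"z": 0,"wz": 42,"fingers": 0},{"x": 133,"y": 406,"z": -10,"wz": 49,"fingers": 0},{"x": 152,"y": 464,"z": -30,"wz": 56,"fingers": 0},{"x": 171,"y": 522,"z": -50,"wz": 63,"fingers": 0},{"x": 190,"y": 580,"z": -70,"wz": 70,"fingers": 0},{"x": 209,"y": 638,"z": -90,"wz": 77,"fingers": 0},{"x": 228,"y": 698,"z": -112,"wz": 82,"fingers": 0},{"x": 228,"y": 698,"z": -112,"wz": 82,"fingers": 0},{"x": 228,"y": 698,"z": -112,"wz": 82,"fingers": 0}]' --grip_force 40

```text
schema error: expected keys wx, wy, wz, x, y, z, fingers
```

```bash
cat > st.py <<'E'
from h import *
from scipy.spatial.transform import Rotation as R
s=monitor.read_state();A=R.from_rotvec(s['tcp_rot']).as_matrix()
print(s['time'],s['tool_pos'].round(4),'jaw',np.degrees(np.arctan2(A[1,1],A[0,1])).round(2),'app',A[:,0].round(3),'F',s['wrist_force'].round(1),'M',s['torque'].round(2),'w',s['width'],'q',s['q'].round(2))
E
python3 st.py
python3 - <<'E'
from h import *
d=cap('scene','s1'); crop(d,160,110,290,222,6,'s1c')
E
```

```text
0.1 [ 0.2343 -0.6324  0.2521] jaw -69.67 app [-0.001  0.002 -1.   ] F [-0.4  0.3  0.6] M [ 0.01 -0.02  0.04] w 0.9965753498972005 q [-1.25  0.26  1.61  0.    1.27 -0.04]
```

View pics/s1c.png

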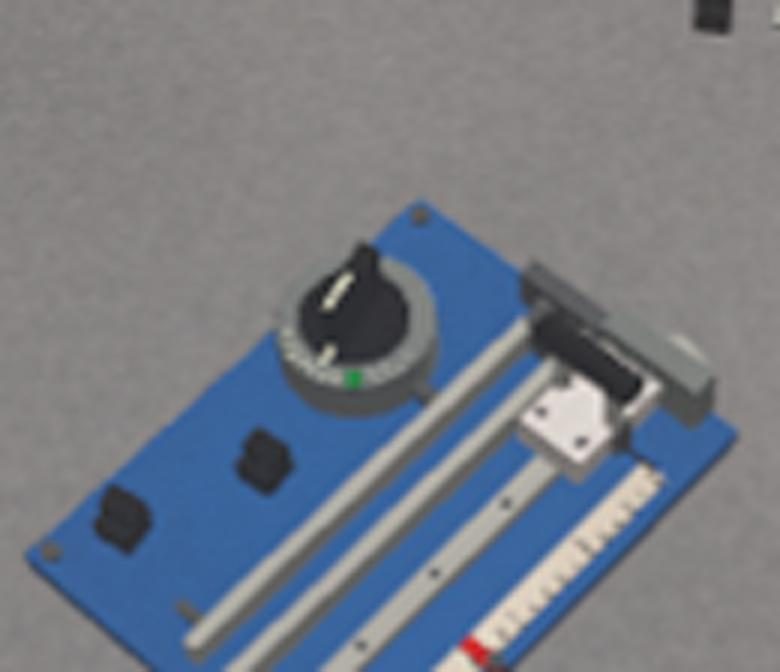

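The call was refused because every row needs all the keys, so the arm has not moved. The picture shows the scene as before: dial near (355,320), tab at (354,380).

>>> play_rows --deltas '[{"wx": 0,"wy": 0,"x": 19,"y": 58,"z": 0,"wz": 7,"fingers": 0},{"wx": 0,"wy": 0,"x": 38,"y": 116,"z": 0,"wz": 14,"fingers": 0},{"wx": 0,"wy": 0,"x": 57,"y": 174,"z": 0,"wz": 21,"fingers": 0},{"wx": 0,"wy": 0,"x": 76,"y": 232,"z": 0,"wz": 28,"fingers": 0},{"wx": 0,"wy": 0,"x": 95,"y": 290,"z": 0,"wz": 35,"fingers": 0},{"wx": 0,"wy": 0,"x": 114,"y": 348,"z": 0,"wz": 42,"fingers": 0},{"wx": 0,"wy": 0,"x": 133,"y": 406,"z": -10,"wz": 49,"fingers": 0},{"wx": 0,"wy": 0,"x": 152,"y": 464,"z": -30,"wz": 56,"fingers": 0},{"wx": 0,"wy": 0,"x": 171,"y": 522,"z": -50,"wz": 63,"fingers": 0},{"wx": 0,"wy": 0,"x": 190,"y": 580,"z": -70,"wz": 70,"fingers": 0},{"wx": 0,"wy": 0,"x": 209,"y": 638,"z": -90,"wz": 77,"fingers": 0},{"wx": 0,"wy": 0,"x": 228,"y": 698,"z": -112,"wz": 82,"fingers": 0},{"wx": 0,"wy": 0,"x": 228,"y": 698,"z": -112,"wz": 82,"fingers": 0},{"wx": 0,"wy": 0,"x": 228,"y": 698,"z": -112,"wz": 82,"fingers": 0}]' --grip_force 40

```text
time: 1.9
tool_pos: [0.462, 0.0653, 0.1408]
tcp_rot: [1.047, 1.305, -1.049]
wrist_force: [-0.7, -0.1, -0.3]
width: 0.503
```

```bash
python3 st.py
python3 - <<'E'
from h import *
d=cap('scene','s1'); crop(d,160,110,290,222,6,'s1c')
E
```

```text
1.9 [0.462  0.0653 0.1408] jaw 12.41 app [-0.002 -0.001 -1.   ] F [-0.7 -0.1 -0.3] M [-0.03  0.03  0.07] w 0.503247728111296 q [ 0.09 -0.03  2.15 -0.    1.02 -0.13]
```

View pics/s1c.png

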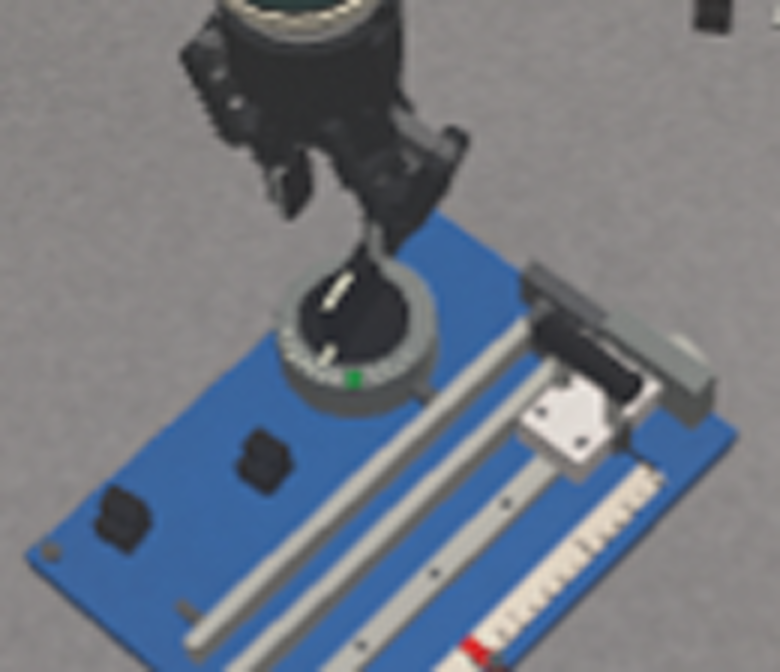

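The fingers hang half open above the dial, with the bar between them at about (355,290).

>>> play_rows --deltas '[{"wx": 0,"wy": 0,"wz": 0,"x": 0,"y": 0,"z": -20,"fingers": 0},{"wx": 0,"wy": 0,"wz": 0,"x": 0,"y": 0,"z": -40,"fingers": 0},{"wx": 0,"wy": 0,"wz": 0,"x": 0,"y": 0,"z": -55,"fingers": 0},{"wx": 0,"wy": 0,"wz": 0,"x": 0,"y": 0,"z": -66,"fingers": 0},{"wx": 0,"wy": 0,"wz": 0,"x": 0,"y": 0,"z": -66,"fingers": 0.4},{"wx": 0,"wy": 0,"wz": 0,"x": 0,"y": 0,"z": -66,"fingers": 0.6},{"wx": 0,"wy": 0,"wz": 0,"x": 0,"y": 0,"z": -66,"fingers": 1},{"wx": 0,"wy": 0,"wz": 0,"x": 0,"y": 0,"z": -66,"fingers": 1},{"wx": 0,"wy": 0,"wz": 0,"x": 0,"y": 0,"z": -66,"fingers": 1},{"wx": 0,"wy": 0,"wz": 0,"x": 0,"y": 0,"z": -66,"fingers": 1}]' --grip_force 40

```text
time: 3.2
tool_pos: [0.4616, 0.0649, 0.0759]
tcp_rot: [1.048, 1.305, -1.05]
wrist_force: [-5.5, -0.8, 5.1]
width: 0.132
```

```bash
python3 st.py
python3 - <<'E'
from h import *
d=cap('scene','s2'); crop(d,160,110,290,222,6,'s2c')
d=cap('top','t2')
E
```

```text
3.2 [0.4616 0.0649 0.0759] jaw 12.36 app [-0.002 -0.001 -1.   ] F [-5.5 -0.8  5.1] M [-0.23  0.7   0.01] w 0.13178031727702993 q [ 0.09  0.06  2.2  -0.    0.88 -0.13]
```

View pics/s2c.png

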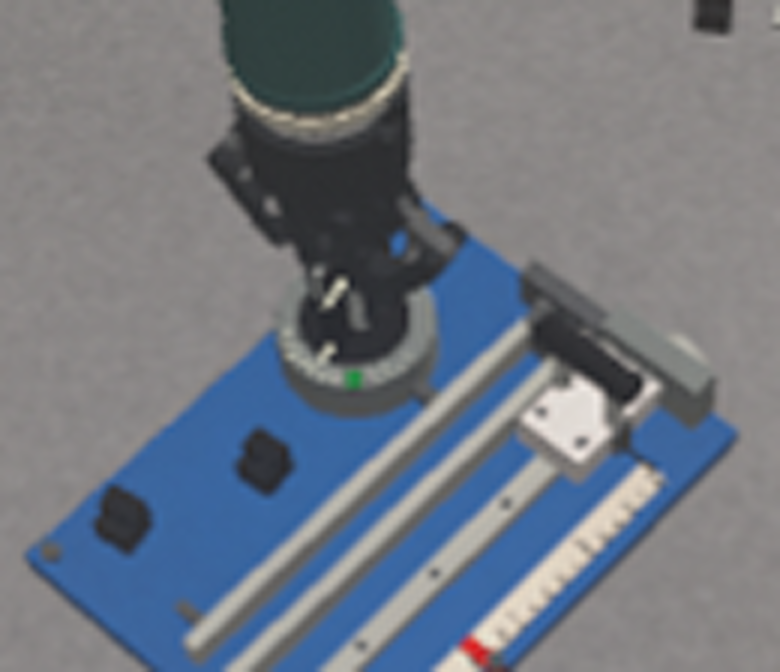

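The bar is gripped (11 mm opening) with small side forces. Next I turn the dial about 31°.

>>> play_rows --deltas '[{"wx": 0,"wy": 0,"wz": 3,"x": -0.5,"y": 0,"z": 0,"fingers": 1},{"wx": 0,"wy": 0,"wz": 8,"x": -0.5,"y": 0,"z": 0,"fingers": 1},{"wx": 0,"wy": 0,"wz": 13,"x": -0.5,"y": 0,"z": 0,"fingers": 1},{"wx": 0,"wy": 0,"wz": 18,"x": -0.5,"y": 0,"z": 0,"fingers": 1},{"wx": 0,"wy": 0,"wz": 23,"x": -0.5,"y": 0,"z": 0,"fingers": 1},{"wx": 0,"wy": 0,"wz": 27,"x": -0.5,"y": 0,"z": 0,"fingers": 1},{"wx": 0,"wy": 0,"wz": 30,"x": -0.5,"y": 0,"z": 0,"fingers": 1},{"wx": 0,"wy": 0,"wz": 31,"x": -0.5,"y": 0,"z": 0,"fingers": 1},{"wx": 0,"wy": 0,"wz": 31,"x": -0.5,"y": 0,"z": 0,"fingers": 1},{"wx": 0,"wy": 0,"wz": 31,"x": -0.5,"y": 0,"z": 0,"fingers": 1}]'

```text
time: 4.55
tool_pos: [0.4621, 0.0652, 0.0759]
tcp_rot: [0.637, 1.475, -0.637]
wrist_force: [-3.6, 0.1, 6.6]
width: 0.129
```

```bash
python3 st.py
python3 - <<'E'
from h import *
d=cap('scene','s3'); crop(d,196,145,240,190,16,'s3c')
d=cap('top','t3'); crop(d,245,228,283,265,16,'t3c')
E
```

```text
4.55 [0.4621 0.0652 0.0759] jaw 43.31 app [ 0.  0. -1.] F [-3.6  0.1  6.6] M [0.03 0.57 0.02] w 0.1290556294210298 q [ 0.09  0.06  2.2   0.    0.88 -0.67]
```

View pics/s3c.png

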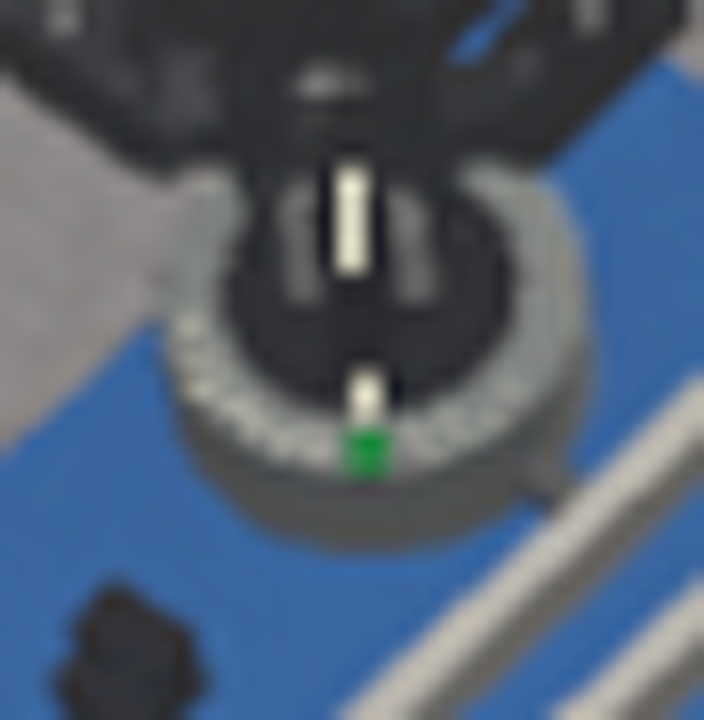

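View pics/t3c.png

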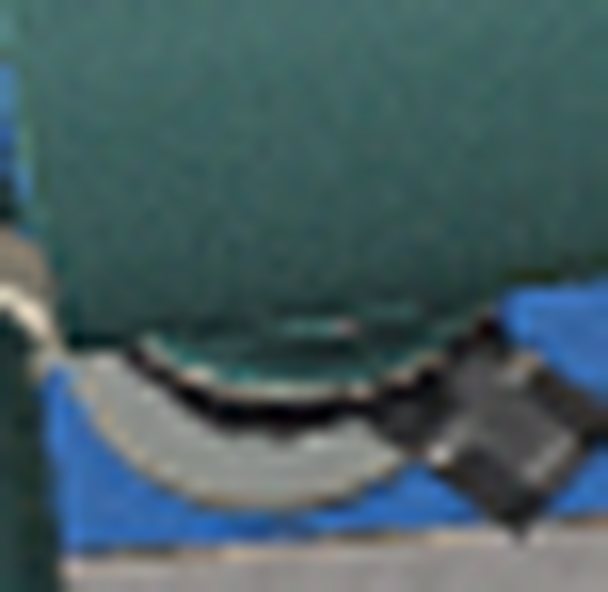

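Pointer (366,395) leads straight into the tab (367,452) in the scene crop; the top view is hidden by the arm. I'll check this at sub-pixel level.

Run:
```python
from fit import *
p=fit([(T,ct),(S,cs)]).x
d=ld('s3'); f=d['frame'].astype(float)
for v in range(166,177): print(v,[tuple(int(c) for c in f[v,u]) for u in range(215,223)])
print('tab pred');
for a in (.70,.75,.80):
    print(a,[proj(d,M(p,[(-.072+r*np.sin(a),.05-r*np.cos(a),.045)])).round(2).tolist() for r in (.022,.026,.031,.0355)])
```

```text
166 [(49, 51, 56), (47, 48, 53), (42, 44, 48), (42, 43, 48), (42, 43, 48), (47, 47, 52), (49, 50, 55), (49, 51, 54)]
167 [(50, 51, 55), (46, 47, 52), (41, 42, 48), (48, 48, 52), (48, 48, 52), (44, 46, 50), (48, 50, 55), (50, 52, 56)]
168 [(49, 50, 55), (46, 47, 52), (50, 51, 54), (133, 131, 119), (119, 117, 108), (41, 42, 48), (47, 49, 53), (47, 49, 53)]
169 [(47, 48, 52), (42, 43, 48), (69, 69, 70), (211, 208, 187), (187, 184, 165), (37, 39, 45), (43, 44, 49), (51, 52, 57)]
170 [(81, 83, 84), (70, 71, 73), (84, 83, 83), (193, 189, 172), (169, 167, 153), (68, 70, 74), (79, 81, 82), (89, 92, 91)]
171 [(135, 138, 135), (125, 126, 125), (113, 122, 113), (150, 160, 141), (130, 146, 127), (113, 122, 116), (138, 141, 138), (135, 138, 134)]
172 [(152, 154, 147), (151, 150, 146), (98, 132, 107), (47, 136, 74), (35, 134, 65), (101, 131, 107), (145, 144, 142), (145, 147, 142)]
173 [(153, 154, 147), (151, 150, 145), (97, 132, 106), (51, 138, 77), (39, 134, 68), (100, 128, 106), (124, 125, 126), (137, 139, 134)]
174 [(96, 99, 99), (104, 105, 106), (85, 112, 93), (55, 115, 73), (51, 111, 68), (88, 108, 94), (101, 101, 103), (93, 95, 95)]
175 [(75, 78, 79), (76, 77, 80), (74, 78, 78), (70, 71, 74), (75, 72, 77), (78, 78, 81), (77, 79, 80), (76, 78, 79)]
176 [(78, 80, 82), (78, 80, 81), (78, 80, 81), (78, 81, 82), (79, 80, 82), (77, 80, 81), (77, 80, 81), (78, 81, 82)]
tab pred
0.7 [[[218.25, 168.98]], [[218.16, 170.15]], [[218.04, 171.61]], [[217.94, 172.94]]]
0.75 [[[218.63, 168.98]], [[218.61, 170.14]], [[218.58, 171.61]], [[218.55, 172.93]]]
0.8 [[[219.01, 168.96]], [[219.05, 170.12]], [[219.11, 171.58]], [[219.16, 172.9]]]
```

```bash
cat > dial.py <<'E'
from fit import *
import sys
p=fit([(T,ct),(S,cs)]).x
d=ld(sys.argv[1]); f=d['frame'].astype(float)
def rowcent(v,u0,u1,bg=None):
    w=f[v,u0:u1+1,0]; b=bg if bg is not None else min(w[0],w[-1]); w=np.clip(w-b,0,None); return (w*np.arange(u0,u1+1)).sum()/w.sum(), w.sum()
top=[(rowcent(v,215,220),v) for v in range(154,163)]
print([(round(a[0],2),int(a[1]),v) for a,v in top])
sk=[(rowcent(v,216,220),v) for v in (168,169,170)]
print([(round(a[0],2),int(a[1]),v) for a,v in sk])
g=[]
for v in (172,173,174):
    w=f[v,:,1]-f[v,:,0]; w=np.clip(w[214:224],0,None); g.append(((w*np.arange(214,224)).sum()/w.sum(),v))
print('green',g)
def toP(u,v,z):
    P=atz(d,u,v,z)[:2]-p[:2]; c,s=np.cos(p[2]),np.sin(p[2]); return np.array([c*P[0]+s*P[1],-s*P[0]+c*P[1]])
L=[(toP(a[0],v,.0805)) for a,v in top if a[1]>150]
K=[(toP(a[0],v,.0445)) for a,v in sk]
G=[toP(u,v,.0455) for u,v in g[:2]]
A=np.array(L+K); print(A.round(4).tolist())
def lf(A):
    c=A.mean(0); _,_,V=np.linalg.svd(A-c); t=V[0]; t=t*np.sign(-t[1]); n=np.array([-t[1],t[0]]); return np.arctan2(t[0],-t[1]),(np.array([-.072,.05])-c)@n
print('line all',lf(A),'top only',lf(np.array(L)))
a,o=lf(A); t=np.array([np.sin(a),-np.cos(a)]); n=np.array([-t[1],t[0]])
print('tab offset from line (mm, n=',n,')',[((q-A.mean(0))@n*1000).round(2) for q in G])
E
python3 dial.py s3
```

```text
[(np.float64(215.0), 2, 154), (np.float64(217.39), 150, 155), (np.float64(217.37), 289, 156), (np.float64(217.48), 211, 157), (np.float64(217.62), 267, 158), (np.float64(217.49), 234, 159), (np.float64(217.36), 272, 160), (np.float64(217.22), 257, 161), (np.float64(215.0), 31, 162)]
[(np.float64(218.32), 184, 168), (np.float64(218.3), 361, 169), (np.float64(218.33), 244, 170)]
green [(np.float64(218.51330798479088), 172), (np.float64(218.49802371541503), 173), (np.float64(218.38333333333333), 174)]
[[-0.0724, 0.0488], [-0.0698, 0.0465], [-0.0671, 0.0443], [-0.065, 0.0416], [-0.0629, 0.0389], [-0.0609, 0.0362], [-0.0603, 0.0359], [-0.0579, 0.0334], [-0.0555, 0.031]]
line all (np.float64(0.7413738714377542), np.float64(0.000752513494070796)) top only (np.float64(0.7399639842126527), np.float64(0.0007337923352820155))
tab offset from line (mm, n= [0.73754148 0.67530184] ) [np.float64(0.92), np.float64(0.96)]
```

Line fit puts the pointer at 0.741 rad. The tab is at about 0.768 rad in both cameras once corrected, so I'll turn 1.5° more.

>>> play_rows --deltas '[{"wx": 0,"wy": 0,"wz": 1.5,"x": 0,"y": 0,"z": 0,"fingers": 1},{"wx": 0,"wy": 0,"wz": 1.5,"x": 0,"y": 0,"z": 0,"fingers": 1},{"wx": 0,"wy": 0,"wz": 1.5,"x": 0,"y": 0,"z": 0,"fingers": 1}]'

```text
time: 5.03
tool_pos: [0.4621, 0.0652, 0.0759]
tcp_rot: [0.617, 1.481, -0.616]
wrist_force: [-3.9, -0.4, 5.1]
width: 0.136
```

```bash
python3 st.py
python3 - <<'E'
from h import *
d=cap('scene','s4'); crop(d,196,145,240,190,16,'s4c')
E
python3 dial.py s4
```

```text
5.025 [0.4621 0.0652 0.0759] jaw 44.81 app [ 0.  0. -1.] F [-3.9 -0.4  5.1] M [0.01 0.58 0.06] w 0.13622661409045528 q [ 0.09  0.06  2.2   0.    0.88 -0.7 ]
[(np.float64(216.6), 5, 154), (np.float64(217.42), 146, 155), (np.float64(217.48), 254, 156), (np.float64(217.67), 227, 157), (np.float64(217.48), 236, 158), (np.float64(217.38), 272, 159), (np.float64(217.35), 283, 160), (np.float64(217.24), 273, 161), (np.float64(215.18), 39, 162)]
[(np.float64(218.4), 171, 168), (np.float64(218.47), 310, 169), (np.float64(218.54), 257, 170)]
green [(np.float64(218.52471482889734), 172), (np.float64(218.47826086956522), 173), (np.float64(218.40331491712706), 174)]
[[-0.0722, 0.049], [-0.0694, 0.0469], [-0.0674, 0.0441], [-0.0653, 0.0414], [-0.063, 0.0389], [-0.0608, 0.0363], [-0.0601, 0.0361], [-0.0575, 0.0338], [-0.055, 0.0314]]
line all (np.float64(0.7537953863470296), np.float64(0.0007564007778702127)) top only (np.float64(0.714722703443461), np.float64(0.00048114639639953885))
tab offset from line (mm, n= [0.72909652 0.68441089] ) [np.float64(0.55), np.float64(0.46)]
```

View pics/s4c.png

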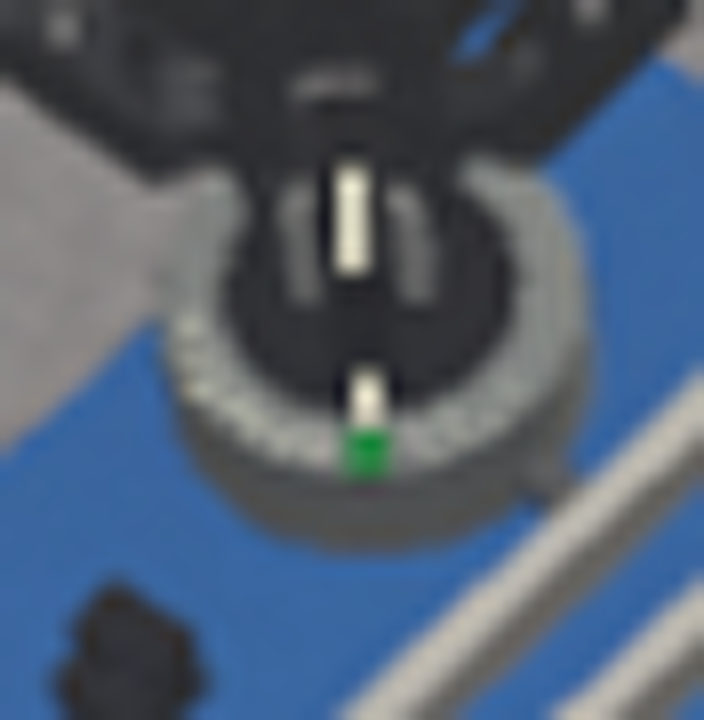

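Pointer at column 218.54 and tab at 218.50, so the dial is on the tab. I'll release it and move above the handle.

>>> play_rows --deltas '[{"wx": 0,"wy": 0,"wz": 0,"x": 0,"y": 0,"z": 0,"fingers": 0.5},{"wx": 0,"wy": 0,"wz": 0,"x": 0,"y": 0,"z": 0,"fingers": 0},{"wx": 0,"wy": 0,"wz": 0,"x": 0,"y": 0,"z": 0,"fingers": 0},{"wx": 0,"wy": 0,"wz": 0,"x": 0,"y": 0,"z": 20,"fingers": 0},{"wx": 0,"wy": 0,"wz": 0,"x": 0,"y": 0,"z": 50,"fingers": 0},{"wx": 0,"wy": 0,"wz": 8,"x": 0,"y": 0,"z": 80,"fingers": 0},{"wx": 0,"wy": 0,"wz": 16,"x": 30,"y": 11,"z": 80,"fingers": 0},{"wx": 0,"wy": 0,"wz": 24,"x": 60,"y": 22,"z": 80,"fingers": 0},{"wx": 0,"wy": 0,"wz": 32,"x": 90,"y": 32,"z": 80,"fingers": 0},{"wx": 0,"wy": 0,"wz": 40,"x": 117,"y": 42,"z": 80,"fingers": 0},{"wx": 0,"wy": 0,"wz": 46,"x": 117,"y": 42,"z": 80,"fingers": 0},{"wx": 0,"wy": 0,"wz": 46,"x": 117,"y": 42,"z": 80,"fingers": 0},{"wx": 0,"wy": 0,"wz": 46,"x": 117,"y": 42,"z": 80,"fingers": 0}]'

```text
time: 6.7
tool_pos: [0.5786, 0.1069, 0.155]
tcp_rot: [-0.01, 1.571, 0.01]
wrist_force: [-0.2, -0.3, 0.4]
width: 0.499
```

```bash
python3 st.py
python3 - <<'E'
from h import *
d=cap('scene','s5'); crop(d,180,110,300,200,6,'s5c')
d=cap('top','t5'); crop(d,222,178,334,270,7,'t5c')
E
python3 dial.py s5
```

```text
6.7 [0.5786 0.1069 0.155 ] jaw 90.73 app [-0.001 -0.    -1.   ] F [-0.2 -0.3  0.4] M [-0.05  0.03 -0.02] w 0.4991420665703477 q [ 0.14  0.18  1.89 -0.    1.07 -1.44]
[(np.float64(215.0), 25, 154), (np.float64(216.91), 156, 155), (np.float64(217.61), 338, 156), (np.float64(217.56), 316, 157), (np.float64(217.56), 309, 158), (np.float64(217.58), 322, 159), (np.float64(217.58), 328, 160), (np.float64(217.59), 279, 161), (np.float64(217.17), 29, 162)]
[(np.float64(218.38), 168, 168), (np.float64(218.47), 311, 169), (np.float64(218.53), 254, 170)]
green [(np.float64(218.49027237354085), 172), (np.float64(218.52777777777777), 173), (np.float64(218.41142857142856), 174)]
[[-0.0758, 0.0504], [-0.0719, 0.0492], [-0.0696, 0.0467], [-0.0673, 0.0442], [-0.0648, 0.0418], [-0.0625, 0.0393], [-0.0601, 0.0369], [-0.0601, 0.036], [-0.0576, 0.0337], [-0.055, 0.0314]]
line all (np.float64(0.7914725112433104), np.float64(0.0011309966652279441)) top only (np.float64(0.8287912701781474), np.float64(0.0012744349427069822))
tab offset from line (mm, n= [0.70279855 0.71138892] ) [np.float64(-0.4), np.float64(-0.38)]
```

View pics/s5c.png

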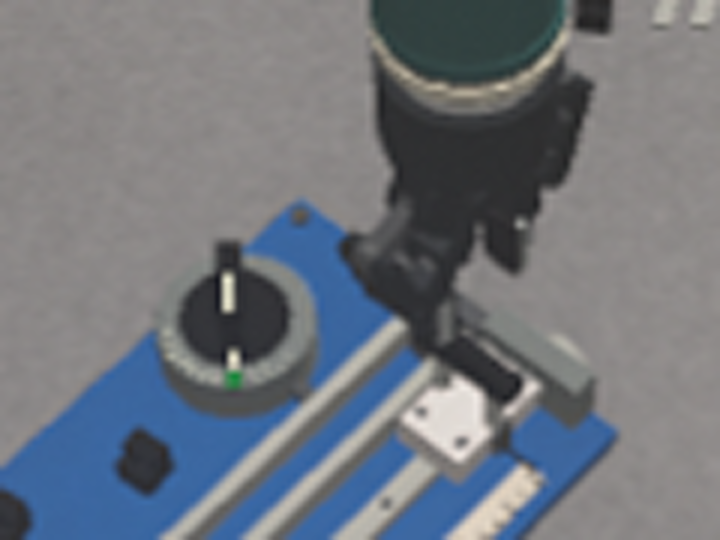

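View pics/t5c.png

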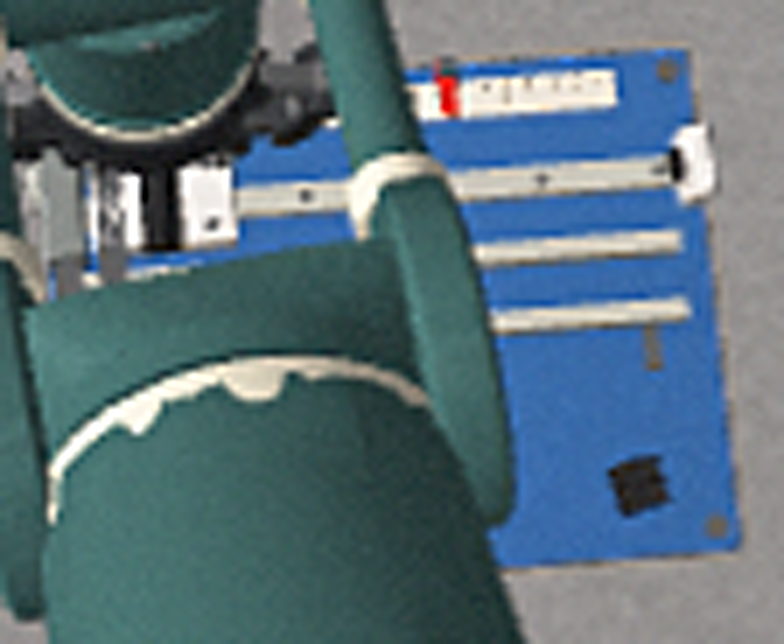

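Letting go did not move the pointer (columns 218.38–218.53). The handle sits between the open jaws, so I'll descend and grip it.

>>> play_rows --deltas '[{"wx": 0,"wy": 0,"wz": 0,"x": 0,"y": 0,"z": -20,"fingers": 0},{"wx": 0,"wy": 0,"wz": 0,"x": 0,"y": 0,"z": -40,"fingers": 0},{"wx": 0,"wy": 0,"wz": 0,"x": 0,"y": 0,"z": -55,"fingers": 0},{"wx": 0,"wy": 0,"wz": 0,"x": 0,"y": 0,"z": -66,"fingers": 0},{"wx": 0,"wy": 0,"wz": 0,"x": 0,"y": 0,"z": -73,"fingers": 0},{"wx": 0,"wy": 0,"wz": 0,"x": 0,"y": 0,"z": -73,"fingers": 0},{"wx": 0,"wy": 0,"wz": 0,"x": 0,"y": 0,"z": -73,"fingers": 0.4},{"wx": 0,"wy": 0,"wz": 0,"x": 0,"y": 0,"z": -73,"fingers": 0.6},{"wx": 0,"wy": 0,"wz": 0,"x": 0,"y": 0,"z": -73,"fingers": 1},{"wx": 0,"wy": 0,"wz": 0,"x": 0,"y": 0,"z": -73,"fingers": 1},{"wx": 0,"wy": 0,"wz": 0,"x": 0,"y": 0,"z": -73,"fingers": 1},{"wx": 0,"wy": 0,"wz": 0,"x": 0,"y": 0,"z": -73,"fingers": 1}]' --grip_force 70

```text
time: 8.3
tool_pos: [0.5796, 0.1081, 0.0833]
tcp_rot: [-0.01, 1.569, 0.013]
wrist_force: [-1.7, 4.4, 2.7]
width: 0.171
```

```bash
python3 st.py
python3 - <<'E'
from h import *
d=cap('scene','s6'); crop(d,180,130,300,220,6,'s6c')
E
```

```text
8.3 [0.5796 0.1081 0.0833] jaw 90.82 app [ 0.002  0.002 -1.   ] F [-1.7  4.4  2.7] M [ 0.86  0.11 -0.  ] w 0.1712819165927039 q [ 0.14  0.26  1.94  0.    0.93 -1.44]
```

View pics/s6c.png

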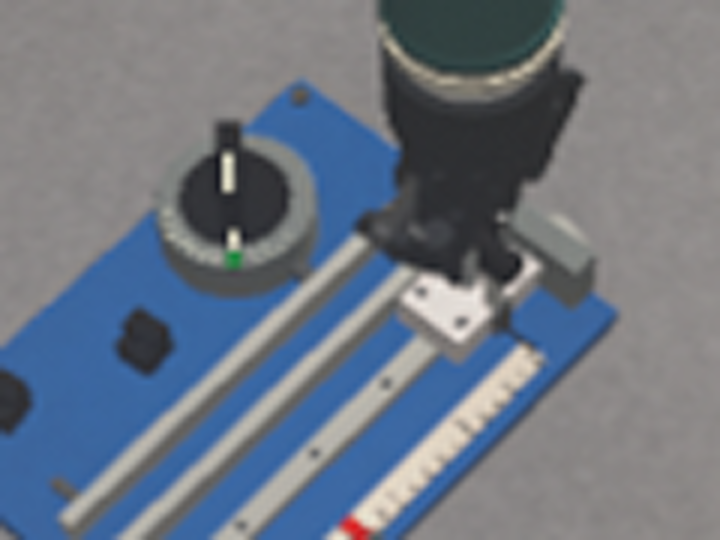

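Handle gripped (about 15 mm opening with pad give). I'll pull back 110 mm first, then look.

>>> play_rows --deltas '[{"wx": 0,"wy": 0,"wz": 0,"x": 0.1,"y": -5,"z": 0,"fingers": 1},{"wx": 0,"wy": 0,"wz": 0,"x": 0.2,"y": -15,"z": 0,"fingers": 1},{"wx": 0,"wy": 0,"wz": 0,"x": 0.4,"y": -27,"z": 0,"fingers": 1},{"wx": 0,"wy": 0,"wz": 0,"x": 0.6,"y": -39,"z": 0,"fingers": 1},{"wx": 0,"wy": 0,"wz": 0,"x": 0.8,"y": -51,"z": 0,"fingers": 1},{"wx": 0,"wy": 0,"wz": 0,"x": 1.0,"y": -63,"z": 0,"fingers": 1},{"wx": 0,"wy": 0,"wz": 0,"x": 1.2,"y": -75,"z": 0,"fingers": 1},{"wx": 0,"wy": 0,"wz": 0,"x": 1.3,"y": -87,"z": 0,"fingers": 1},{"wx": 0,"wy": 0,"wz": 0,"x": 1.5,"y": -97,"z": 0,"fingers": 1},{"wx": 0,"wy": 0,"wz": 0,"x": 1.6,"y": -105,"z": 0,"fingers": 1},{"wx": 0,"wy": 0,"wz": 0,"x": 1.7,"y": -110,"z": 0,"fingers": 1},{"wx": 0,"wy": 0,"wz": 0,"x": 1.7,"y": -110,"z": 0,"fingers": 1},{"wx": 0,"wy": 0,"wz": 0,"x": 1.7,"y": -110,"z": 0,"fingers": 1}]'

```text
time: 9.98
tool_pos: [0.5817, -0.0006, 0.0833]
tcp_rot: [-0.008, 1.568, 0.014]
wrist_force: [0.6, 11.3, 2.8]
width: 0.174
```

```bash
python3 st.py
python3 - <<'E'
from h import *
d=cap('scene','s7'); crop(d,160,138,290,250,6,'s7c'); crop(d,220,195,260,230,18,'s7d')
d=cap('top','t7'); crop(d,222,178,334,270,7,'t7c')
E
```

```text
9.975 [ 0.5817 -0.0006  0.0833] jaw 90.79 app [ 0.002  0.004 -1.   ] F [ 0.6 11.3  2.8] M [ 1.73 -0.12  0.02] w 0.1744761060944351 q [-0.05  0.25  1.96  0.    0.93 -1.63]
```

View pics/s7c.png

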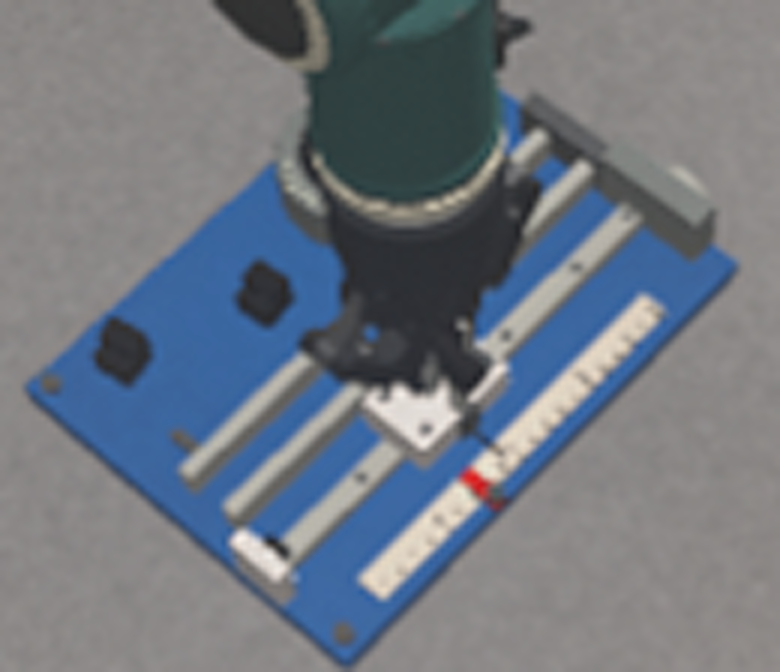

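View pics/s7d.png

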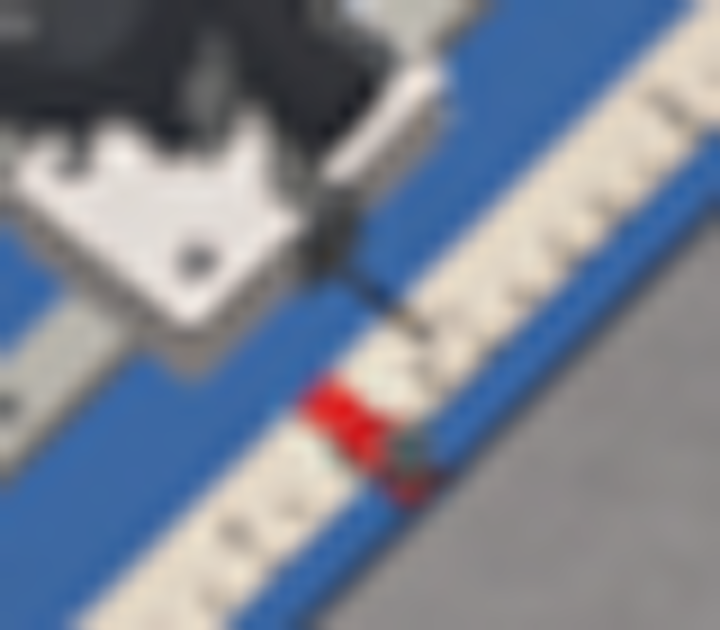

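View pics/t7c.png

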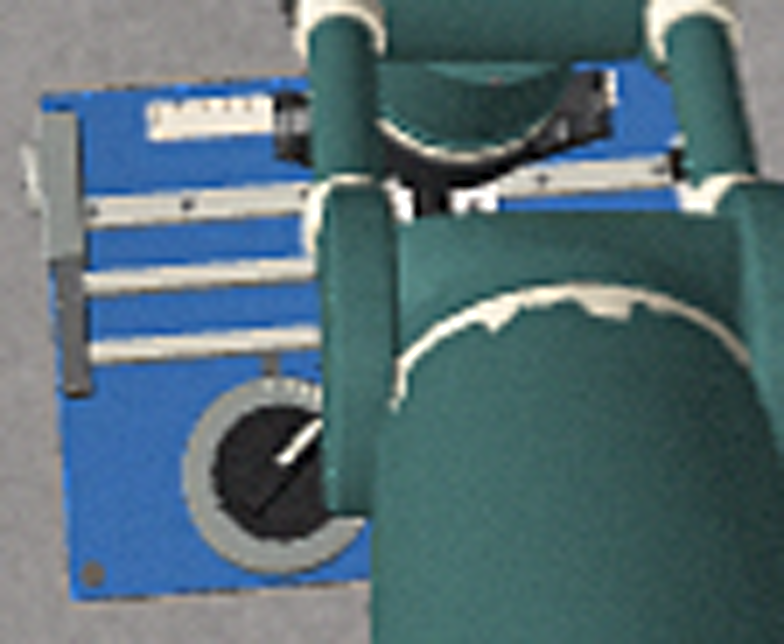

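```bash
cat > fol.py <<'E'
from fit import *
import sys
p=fit([(T,ct),(S,cs)]).x; c,s=np.cos(p[2]),np.sin(p[2])
d=ld(sys.argv[1])
def inv(P): q=P[:2]-p[:2]; return np.array([c*q[0]+s*q[1],-s*q[0]+c*q[1],P[2]])
f=d['frame'].astype(int)
R=[(u,v) for v in range(205,232) for u in range(225,255) if f[v,u,0]>f[v,u,1]+80 and f[v,u,0]>f[v,u,2]+80]
R=np.array(R); w=np.array([f[v,u,0]-f[v,u,1] for u,v in R]); print('red px',R.tolist())
for z in (.014,.016,.018,.020,.022): print('rider',z,np.average([inv(atz(d,u,v,z))[:2] for u,v in R],axis=0,weights=w).round(4))
print('depths red',[inv(dep(d,u,v)).round(4)[2] for u,v in R])
X=lambda x,y,z:inv(atz(d,220+x/18-.47,195+y/18-.47,z)).round(4)
for a in sys.argv[2:]:
    x,y=map(float,a.split(',')); print('ptr',X(x,y,.022),'at .016',X(x,y,.016))
E
python3 fol.py s7 432,338 400,310 375,290
python3 - <<'E'
from h import *
d=ld('s7'); 
# dark pixels of pointer: print luminance
g=d['frame'].astype(int).sum(2)//3
print('cols',list(range(236,248)))
for v in range(207,218): print(v,g[v,236:248].tolist())
E
```

```text
red px [[238, 216], [237, 217], [238, 217], [239, 217], [237, 218], [238, 218], [239, 218], [240, 218], [241, 218], [239, 219], [240, 219], [240, 220]]
rider 0.014 [ 0.0822 -0.0329]
rider 0.016 [ 0.0829 -0.0336]
rider 0.018 [ 0.0836 -0.0343]
rider 0.02 [ 0.0843 -0.0349]
rider 0.022 [ 0.0851 -0.0356]
depths red [np.float64(0.0155), np.float64(0.0154), np.float64(0.0172), np.float64(0.0172), np.float64(0.0165), np.float64(0.0171), np.float64(0.0165), np.float64(0.0163), np.float64(0.016), np.float64(0.0163), np.float64(0.0162), np.float64(0.016)]
ptr [ 0.0854 -0.0164  0.022 ] at .016 [ 0.0833 -0.0143  0.016 ]
ptr [ 0.0784 -0.0161  0.022 ] at .016 [ 0.0763 -0.014   0.016 ]
ptr [ 0.0732 -0.0161  0.022 ] at .016 [ 0.071 -0.014  0.016]
cols [236, 237, 238, 239, 240, 241, 242, 243, 244, 245, 246, 247]
207 [164, 85, 65, 66, 95, 109, 107, 107, 105, 117, 159, 202]
208 [100, 60, 61, 74, 99, 109, 106, 105, 116, 161, 200, 212]
209 [92, 58, 62, 82, 104, 109, 106, 117, 163, 203, 213, 211]
210 [96, 72, 81, 79, 89, 103, 119, 163, 206, 215, 212, 211]
211 [105, 98, 108, 99, 76, 81, 141, 201, 210, 208, 212, 213]
212 [109, 109, 109, 107, 115, 108, 126, 175, 186, 191, 208, 212]
213 [109, 107, 106, 117, 164, 187, 160, 132, 185, 198, 191, 185]
214 [109, 107, 118, 162, 206, 219, 211, 182, 196, 215, 173, 121]
215 [108, 109, 144, 200, 219, 216, 200, 166, 188, 191, 141, 108]
216 [110, 111, 127, 179, 212, 220, 219, 181, 160, 141, 107, 110]
217 [121, 105, 98, 107, 170, 201, 205, 188, 142, 107, 108, 105]
```

Pointer at mag y −16.2 mm and rider at −33.9 mm, so about 17.6 mm remains.

>>> play_rows --deltas '[{"wx": 0,"wy": 0,"wz": 0,"x": 0,"y": -6,"z": 0,"fingers": 1},{"wx": 0,"wy": 0,"wz": 0,"x": 0.1,"y": -12,"z": 0,"fingers": 1},{"wx": 0,"wy": 0,"wz": 0,"x": 0.2,"y": -16,"z": 0,"fingers": 1},{"wx": 0,"wy": 0,"wz": 0,"x": 0.2,"y": -17.6,"z": 0,"fingers": 1},{"wx": 0,"wy": 0,"wz": 0,"x": 0.2,"y": -17.6,"z": 0,"fingers": 1},{"wx": 0,"wy": 0,"wz": 0,"x": 0.2,"y": -17.6,"z": 0,"fingers": 1}]'

```text
time: 10.82
tool_pos: [0.582, -0.018, 0.0833]
tcp_rot: [-0.008, 1.568, 0.014]
wrist_force: [0.9, 11.4, 2.7]
width: 0.172
```

```bash
python3 st.py
python3 - <<'E'
from h import *
d=cap('scene','s8'); crop(d,220,195,260,230,18,'s8d')
g=d['frame'].astype(int)
print('cols',list(range(231,245)))
for v in range(211,224): print(v,[tuple(x) for x in g[v,231:245].tolist()])
E
```

```text
10.825 [ 0.582  -0.018   0.0833] jaw 90.79 app [ 0.003  0.004 -1.   ] F [ 0.9 11.4  2.7] M [ 1.86 -0.16  0.03] w 0.1721147444908356 q [-0.08  0.25  1.96  0.01  0.93 -1.66]
cols [231, 232, 233, 234, 235, 236, 237, 238, 239, 240, 241, 242, 243, 244]
211 [(222, 213, 207), (149, 145, 143), (79, 80, 83), (64, 65, 68), (67, 75, 87), (64, 97, 144), (58, 105, 167), (60, 105, 165), (59, 104, 164), (56, 101, 163), (76, 111, 165), (147, 158, 179), (214, 205, 196), (224, 210, 192)]
212 [(168, 162, 158), (81, 82, 84), (63, 65, 68), (60, 60, 62), (61, 77, 101), (60, 98, 150), (59, 104, 165), (59, 103, 163), (55, 101, 163), (75, 111, 165), (146, 157, 179), (213, 203, 194), (228, 216, 198), (209, 196, 181)]
213 [(117, 113, 111), (88, 86, 86), (59, 59, 61), (60, 58, 58), (60, 81, 112), (61, 102, 157), (59, 105, 165), (55, 101, 162), (75, 111, 165), (147, 158, 179), (213, 205, 195), (229, 218, 199), (225, 215, 198), (226, 215, 199)]
214 [(124, 121, 120), (95, 94, 97), (59, 68, 83), (56, 67, 88), (54, 73, 103), (57, 91, 136), (55, 100, 159), (75, 115, 167), (147, 160, 180), (214, 206, 196), (229, 219, 
[... 1433 characters left out ...]
5)]
221 [(75, 111, 165), (147, 158, 178), (211, 202, 192), (227, 215, 197), (225, 214, 198), (225, 216, 199), (227, 219, 201), (216, 206, 189), (170, 163, 154), (125, 99, 110), (97, 62, 73), (94, 69, 69), (89, 64, 66), (68, 60, 76)]
222 [(148, 158, 179), (213, 203, 195), (229, 217, 199), (226, 215, 199), (219, 205, 190), (213, 200, 184), (226, 214, 195), (224, 211, 197), (160, 165, 177), (80, 109, 155), (89, 77, 116), (115, 56, 68), (96, 58, 71), (87, 89, 104)]
223 [(214, 204, 195), (217, 203, 185), (216, 203, 187), (226, 216, 199), (211, 197, 182), (196, 184, 169), (205, 194, 181), (159, 162, 173), (75, 111, 162), (55, 104, 166), (52, 93, 145), (64, 71, 100), (87, 88, 103), (126, 127, 131)]
```

View pics/s8d.png

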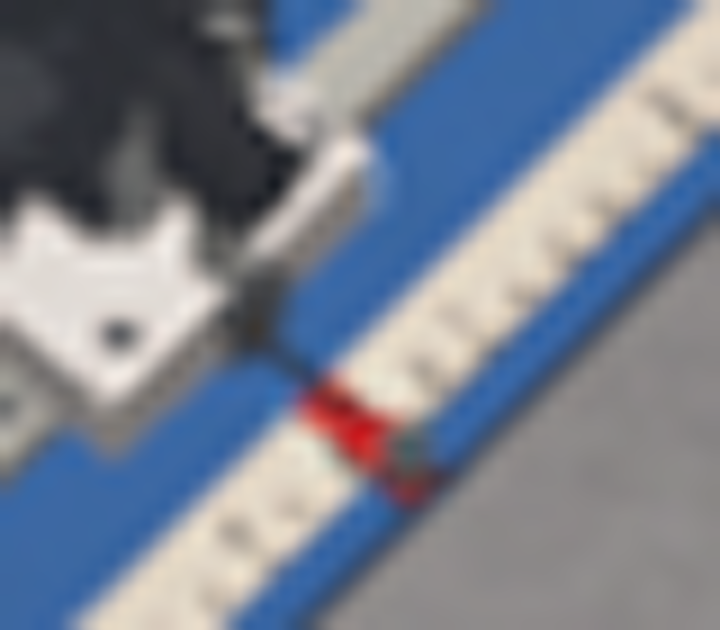

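Run:
```python
import sys; sys.argv=['x','s7']
exec(open('fol.py').read())
e=ld('s8')
# pointer subpixel: darkness ratio s8 vs s7 (pointer absent there in s7)
g7=ld('s7')['frame'].astype(float).sum(2); g8=e['frame'].astype(float).sum(2)
D=np.clip(1-g8/g7,0,None)
for v in range(213,221):
    r=D[v,233:243]; r=np.where(r>.08,r,0); 
    print(v,r.round(2).tolist(), inv(atz(e,233+(r*np.arange(10)).sum()/r.sum(),v,.022)).round(4) if r.sum()>.2 else '')
# column-wise
for u in range(235,242):
    r=D[212:221,u]; r=np.where(r>.08,r,0)
    if r.sum()>.2: print(u, inv(atz(e,u,212+(r*np.arange(9)).sum()/r.sum(),.022)).round(4))
# rider: redness profile vs mag y at z .0165 using s7 , x .074...088
f=ld('s7')['frame'].astype(float); red=np.clip((f[...,0]-f[...,1]-20)/180,0,1)
P=[(inv(atz(d,u,v,.0165)),red[v,u]) for v in range(205,232) for u in range(225,255)]
P=[(q[1],w) for q,w in P if .077<q[0]<.087 and w>.05]; P.sort(); print([(round(a*1e3,1),round(b,2)) for a,b in P]); P=np.array(P); print(np.average(P[:,0],weights=P[:,1]))
```

```text
red px [[238, 216], [237, 217], [238, 217], [239, 217], [237, 218], [238, 218], [239, 218], [240, 218], [241, 218], [239, 219], [240, 219], [240, 220]]
rider 0.014 [ 0.0822 -0.0329]
rider 0.016 [ 0.0829 -0.0336]
rider 0.018 [ 0.0836 -0.0343]
rider 0.02 [ 0.0843 -0.0349]
rider 0.022 [ 0.0851 -0.0356]
depths red [np.float64(0.0155), np.float64(0.0154), np.float64(0.0172), np.float64(0.0172), np.float64(0.0165), np.float64(0.0171), np.float64(0.0165), np.float64(0.0163), np.float64(0.016), np.float64(0.0163), np.float64(0.0162), np.float64(0.016)]
213 [0.5, 0.49, 0.22, 0.0, 0.0, 0.0, 0.0, 0.0, 0.0, 0.0] [ 0.0643 -0.0337  0.022 ]
214 [0.38, 0.36, 0.29, 0.13, 0.0, 0.0, 0.0, 0.0, 0.0, 0.0] [ 0.0672 -0.0353  0.022 ]
215 [0.11, 0.0, 0.19, 0.29, 0.18, 0.0, 0.0, 0.0, 0.0, 0.0] [ 0.0722 -0.035   0.022 ]
216 [0.0, 0.0, 0.0, 0.08, 0.3, 0.13, 0.0, 0.0, 0.0, 0.0] [ 0.0776 -0.0344  0.022 ]
217 [0.0, 0.0, 0.0, 0.0, 0.09, 0.25, 0.2, 0.0, 0.0, 0.0] [ 0.082  -0.0346  0.022 ]
218 [0.0, 0.0, 0.0, 0.0, 0.0, 0.0, 0.1, 0.0, 0.0, 0.0] 
219 [0.0, 0.0, 0.0, 0.0, 0.0, 0.0, 0.0, 0.0, 0.0, 0.0] 
220 [0.0, 0.0, 0.0, 0.0, 0.0, 0.0, 0.0, 0.0, 0.0, 0.0] 
235 [ 0.0677 -0.0323  0.022 ]
236 [ 0.073  -0.0339  0.022 ]
237 [ 0.0771 -0.0342  0.022 ]
238 [ 0.0809 -0.0342  0.022 ]
239 [ 0.0844 -0.0339  0.022 ]
[(np.float64(-37.8), np.float64(0.24)), (np.float64(-37.3), np.float64(0.43)), (np.float64(-35.9), np.float64(0.75)), (np.float64(-35.5), np.float64(0.74)), (np.float64(-35.0), np.float64(0.69)), (np.float64(-33.6), np.float64(0.86)), (np.float64(-33.2), np.float64(0.91)), (np.float64(-31.8), np.float64(0.74)), (np.float64(-31.4), np.float64(0.79)), (np.float64(-30.9), np.float64(0.52)), (np.float64(-29.5), np.float64(0.24)), (np.float64(-29.1), np.float64(0.23))]
-0.03357349079282321
```

Pointer at −34.2 mm, rider at −33.6 to −34.2 mm (both cameras). That agrees within about 0.5 mm, with the grip steady at 11.4 N pull.

```bash
python3 - <<'E'
from h import *
d=cap('top','t9'); crop(d,222,178,334,270,7,'t9c')
E
python3 st.py
```

```text
10.925 [ 0.582  -0.0179  0.0833] jaw 90.79 app [ 0.003  0.004 -1.   ] F [ 1.2 12.5  2.7] M [ 1.85 -0.24  0.06] w 0.17814545425470735 q [-0.08  0.25  1.96  0.01  0.93 -1.66]
```

View pics/t9c.png

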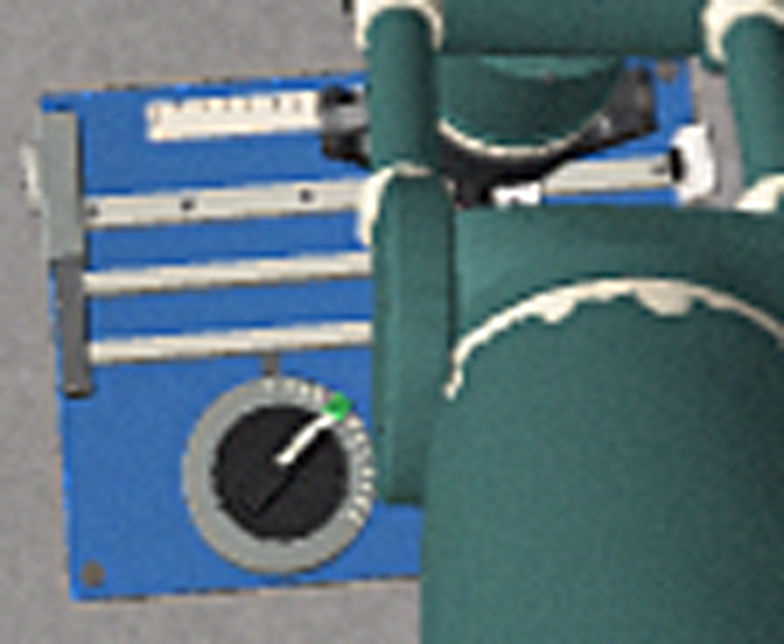

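The top view now shows the dial's white pointer running straight into the green tab at (338,406). I'm handing the job in.

```bash
python3 -c "
from workcell import finish_job
print(finish_job())"
```

```text
the job is handed in; nothing more can be done
None
```

I set the dial to the green tab with the follower still forward. I then pulled the follower back about 127 mm to the red rider and handed the job in at about 11 s, still gripping the handle.

- **Dial:** I turned it 32.5° counter-clockwise. In the last top view the pointer runs straight into the tab. In the scene view, after I let go, pointer and tab were within 0.05 pixel of each other. My line fits disagreed slightly: +0.5 mm while gripped and −0.4 mm after release, or about ±0.015 rad.
- **Follower:** The pointer measured at y −34.2 mm on the magazine and the rider at −33.6 to −34.2 mm, so they agree within about 0.5 mm. The top view of the rider was hidden by the arm, so the pointer was checked in the scene camera only.
- **Grip:** The follower was held steadily at the end, with 11–12 N at the wrist and a 70 N grip. It was never let go once pulled.
- **Other objects:** I did not touch the blocks, tools or vessels, though I made no separate last check of their positions.
- **Refused call:** My first move call was refused because keys were missing in the rows. Nothing moved.

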